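# Sort a pile of salvaged circuit breakers

### The job

Take the pile of salvaged breakers apart: drop the two spacer rings lying on top of it into the blue tube, copper at the bottom and steel on it, then set each breaker upright and flat inside the yellow tray whose floor has its colour, lengthwise in the tray. Never tip a breaker over, and leave the bottle of contact cleaner standing where it is.

Things in the scene. Friction and masses are not known exactly. Their poses are not given: they have to be found in the camera images.
- breaker_black: Loose circuit breaker, black with a yellow rocker switch, the bottom of the pile: a block 160 mm long (x), 64 mm wide (y), 50 mm high (z), about 0.7 kg. Origin: centre of its underside, z up. Top flat, rocker sunk in it. The three start piled up, lengthwise roughly alike, on a green mat 4 mm thick. Grip it across its width.
- breaker_grey: Loose circuit breaker, grey with a black rocker switch, the middle of the pile: a block 118 mm long (x), 54 mm wide (y), 45 mm high (z), about 0.4 kg. Origin: centre of its underside, z up. Top flat, rocker sunk in it. The three start piled up, lengthwise roughly alike, on a green mat 4 mm thick. Grip it across its width.
- breaker_white: Loose circuit breaker, white with a red rocker switch, the top of the pile, with the two spacers lying on it: a block 84 mm long (x), 46 mm wide (y), 40 mm high (z), about 0.22 kg. Origin: centre of its underside, z up. Top flat, rocker sunk in it. The three start piled up, lengthwise roughly alike, on a green mat 4 mm thick. Grip it across its width.
- spacer_copper: Loose reddish copper spacer ring, outside diameter 32 mm, hole 16 mm, 18 mm thick, about 90 g; goes in first, to the bottom of the tube. Origin: centre of its underside, z its axis. The rings start flat on the white breaker, centres 40 mm apart along its length, at either end: pinch them across its width.
- spacer_steel: Loose silvery steel spacer ring, outside diameter 32 mm, hole 16 mm, 18 mm thick, about 90 g; goes in second, on top of the copper one. Origin: centre of its underside, z its axis. The rings start flat on the white breaker, centres 40 mm apart along its length, at either end: pinch them across its width.
- tray_black: Fixed shallow yellow tray with a black floor, the place of the black breaker: inside 180 mm (x) by 84 mm (y), 10 mm of room all round; walls 4 mm thick, rim 12 mm and floor 5 mm above the table. Origin on the table under its centre, x along its length, z up. The three trays stand side by side in any order.
- tray_grey: Fixed shallow yellow tray with a grey floor, the place of the grey breaker: inside 138 mm (x) by 74 mm (y), 10 mm of room all round; walls 4 mm thick, rim 12 mm and floor 5 mm above the table. Origin on the table under its centre, x along its length, z up. The three trays stand side by side in any order.
- tray_white: Fixed shallow yellow tray with a white floor, the place of the white breaker: inside 104 mm (x) by 66 mm (y), 10 mm of room all round; walls 4 mm thick, rim 12 mm and floor 5 mm above the table. Origin on the table under its centre, x along its length, z up. The three trays stand side by side in any order.
- tube: Fixed upright blue tube, open on top: bore 36 mm in diameter, flaring to 44 mm over the top 6 mm; rim 49 mm and bore floor 5 mm above the table; outside 44 mm (52 at the rim), foot 68 mm. Origin: on the table on its axis, z up. A ring held by its upper half with its underside some 9 mm inside the mouth drops home when let go; two make a column ending 8 mm below the rim.
- cleaner: Bystander: orange bottle of contact cleaner with a white cap, 56 mm in diameter, 160 mm high, loose, standing at the outer side of the trays (to the robot's right). Origin at the centre of its underside, z up.
Things that resemble listed ones, but are neither listed nor needed, are in the scene too. What is shaped like the tray_grey but turquoise is not meant. Leave any pink look-alike of the tray_white alone.

How it is judged:
By the outcome, as a careful person would: the job done as asked, in the order asked, and still so for the second after the job is handed in, with the robot touching nothing.
It also fails if it takes over 138 s, if anything falls off the work surface, if the arm or the gripper's body presses on something with over 40 N, if the wrist force passes 120 N, or if a joint passes its speed limit or range.

### The arm

A 6-joint arm with a two-finger parallel gripper is mounted at the origin on the work surface. World frame = base frame: x ahead of the robot, y to its left, z up, the work surface at z = 0. Lengths are in mm, angles in degrees, forces in N, time in s.
With the tool pointing down it reaches from about 350 to 850 mm from the base axis. Payload 8.1 kg.
Tool frame: the origin (TCP) lies midway between the tips of the shut fingers; the grasp point (between the pads) lies 19 mm behind it (r.grasp_offset is the distance from the TCP to the grasp point, in mm); z points along the fingers, x is the direction in which the jaws open and shut, and the axes are right-handed (so a half turn about z gives the same grasp; the last joint's range is limited). The gripper opens to 85 mm and grips with 20 to 120 N. Pads are 22 mm wide; open, the fingers measure 114 mm over their backs; the gripper's body (76 mm by 85 mm) begins 54 mm behind the grasp point. The pads swing forward as they close: fully open they stand 13 mm farther back than shut.
Start: joints at [-78.289, 7.471, 85.268, -0, 87.261, -4.893], TCP at [171.477, -574.979, 231.292] pointing down, gripper open.
Joint ranges: [-169.43, 169.43], [-51.17, 129.36], [1.28, 143.12], [-76.62, 256.62], [0, 156.53], [-152.29, 152.29]. Speed limits (degrees/s): [136.94, 136.94, 159.86, 180, 180, 180].

### API

Orientations are given as [roll, pitch, yaw] about the fixed x, y, z axes, in that order (R = Rz(yaw) Ry(pitch) Rx(roll)).
In Python, from bench import r, optics, hand_in gives the robot as it stands.
- The arm moves only by the shell command python3 -m pendant 'ROWS' [FORCE]. ROWS is JSON, a list of rows, each a list of 5 numbers: the opening, from 0 (shut) to 1 (fully open), then the shift along the tool's x, y, z in mm, then the turn about the tool's z in degrees. A call has 1 to 10 rows; each row shifts and turns the commanded pose from where the row before left it, along the tool's axes as they then stand; what a row does not reach is not made up. A row lasts 1/10 s, in which the tool goes at most 50 mm and 8.59 degrees, less where a joint would pass 70% of its speed; a pose out of reach is approached as far as the arm can. A call with a gripper value outside its range is refused whole. The fingers move at their own pace and stop on an object; FORCE is the grip in N (left out, the last holds). Time passes only in rows, so rows that do not move let the fingers close. It gives the time, the measured TCP pose, the force and the opening at its end, in the units of the state.
- r.sense(): the state, without advancing time (a new reading comes with each control period).
- optics.snapshot(name): name is "scene" or "side" or "wrist"; returns (picture, depth): 400x640x3 uint8, blue, green, red; 400x640 float32, mm along the optical axis (not along the pixel's ray), 0 where there is no reading.
- optics.camera_params(name): a dict with "camera_matrix" (3x3 intrinsics, pixels), "eye" and "orientation" of the camera in the world. Camera axes: x right, y down, z forward; pixel columns grow to the right and rows downward; lengths in mm; the calibration is good to about 2 mm. The wrist camera is an equidistant fisheye: a pixel r from the principal point sees the ray r / f radians off the axis. A picture is of the moment at which its call begins: read the wrist's pose just before it. camera_params takes no time and is no camera call; for the wrist camera it gives the pose at the moment of the call.
- hand_in(): hands the job in, once; it reports no verdict.
Trained networks look in the newest picture that a camera, given by its name, has taken for a name from the list of things; names that differ only in an ending like _2 or _b are one class to them, and where a whole thing is asked for, a point or a joint stands for the part that bears it (a point fixed in the world has none). Each returns a list of dicts, best first, with "score" (0 to 1); they miss things now and then, are a little off and sometimes report something else, mostly with a low value. They report only what shows in the picture. A call takes as long as a camera call. They do not tell look-alikes from the thing itself.
- optics.search_frame(camera, query): "at" ([x, y, z] in mm, in world coordinates, good to about 4 mm: the middle of the surface that is visible of it).
The state is a dict: "time": time; "joint_pos": joint angles; "qd": joint speeds; "joint_efforts": joint torques, N m; "tool_pos": TCP position; "tcp_rot": TCP orientation; "ft_force": force on the tool from outside, world axes, zero at the start; "wrist_torque": the same for the moment, N m; "finger_gap": finger opening in mm.
Only numpy, scipy, OpenCV 4.12 (cv2) and the standard library are available. Lean on these libraries where they do the work, as an engineer would, in place of code of your own. Each camera call takes 0.05 s, during which the arm holds its last target. There are 200 camera calls.

## Working session

There is one attempt and no reset: what is moved stays moved. The work goes in short steps, Python scripts to look and compute and a shell command to move; the robot and the scene stay as the last step left them, time stands still between calls to the robot, and variables do not carry over. Pictures are saved under pics/ and viewed, about 12 in all and at most 16, crops included, and the job is handed in when it is done.

```bash
ls; mkdir -p pics
cat > h.py <<'E'
import numpy as np, cv2
from bench import r, optics
from scipy.spatial.transform import Rotation as Ro
def cam(n):
    p=optics.camera_params(n); return p
def Rm(o):
    o=np.array(o,float)
    return o if o.shape==(3,3) else Ro.from_euler('xyz',o,degrees=True).as_matrix()
def cloud(n,d,p):
    K=np.array(p['camera_matrix']);v,u=np.mgrid[:d.shape[0],:d.shape[1]]
    x=(u-K[0,2])/K[0,0];y=(v-K[1,2])/K[1,1]
    if n=='wrist':
        t=np.hypot(x,y);s=np.where(t>1e-9,np.tan(np.minimum(t,1.5))/np.maximum(t,1e-9),1);x=x*s;y=y*s
    P=np.stack([x*d,y*d,d],-1)@Rm(p['orientation']).T+np.array(p['eye'])
    P[d<=0]=np.nan
    return P
E
python3 - <<'E'
from h import *
for n in ['scene','side']:
    p=cam(n);print(n,p)
    im,d=optics.snapshot(n);cv2.imwrite(f'pics/{n}0.png',im);np.save(f'{n}0.npy',cloud(n,d,p))
    for q in ['breaker_white','breaker_black','spacer_copper','spacer_steel','tray_black','tray_grey','tray_white','tube','cleaner']:
        print(q,[(np.round(a['at']).tolist(),round(a['score'],2)) for a in optics.search_frame(n,q)])
print(cam('wrist'));print(r.sense(),r.grasp_offset)
E
```

```text
pics
scene {'camera_matrix': array([[503.30152368,   0.        , 334.50508884],
       [  0.        , 503.30152368, 204.59589543],
       [  0.        ,   0.        ,   1.        ]]), 'eye': array([ 926.72476074, -952.49701039,  966.35610093]), 'orientation': array([-130.09321202,    0.44115524,   26.86412015])}
breaker_white [([552.0, 168.0, 123.0], 0.86), ([518.0, -206.0, 7.0], 0.27)]
breaker_black [([551.0, 166.0, 35.0], 0.96)]
spacer_copper []
spacer_steel [([527.0, 184.0, 155.0], 0.64)]
tray_black [([552.0, -328.0, 6.0], 0.7), ([552.0, 165.0, 35.0], 0.62)]
tray_grey [([555.0, -71.0, 2.0], 0.83), ([364.0, -7.0, 6.0], 0.56)]
tray_white [([356.0, -263.0, 8.0], 0.66), ([516.0, -207.0, 4.0], 0.6)]
tube [([539.0, 375.0, 39.0], 0.51)]
cleaner [([535.0, -507.0, 93.0], 0.62)]
side {'camera_matrix': array([[414.12641649,   0.        , 326.84189172],
       [  0.        , 414.12641649, 201.03502754],
       [  0.        ,   0.        ,   1.        ]]), 'eye': array([120.62546313, 617.78715754, 924.48511897]), 'orientation': array([-135.76954967,   -0.80845766, -151.43122429])}
breaker_whit
[... 727 characters left out ...]
6e+01])}
{'time': 1.0, 'joint_pos': array([-7.82891503e+01,  7.46994614e+00,  8.52660457e+01,  2.26209012e-03,
        8.72609103e+01, -4.89266743e+00]), 'qd': array([-0.07945417, -0.0089365 , -0.05466249, -0.03061297,  0.07773558,
        0.00271968]), 'joint_efforts': array([ 1.28717274e-03, -5.69333768e+01, -5.00871849e+01,  5.24119415e-06,
        1.28972661e-03,  3.45364833e-05]), 'tool_pos': array([ 171.49226987, -574.99435073,  231.32178678]), 'tcp_rot': array([-1.79998013e+02, -3.27931406e-03, -7.33965909e+01]), 'ft_force': array([-0.56769157,  0.63969627, -0.13570859]), 'wrist_torque': array([ 0.01535069, -0.05176665,  0.00396563]), 'finger_gap': 85.4446766825595} 18.700000000000003
```

View pics/scene0.png

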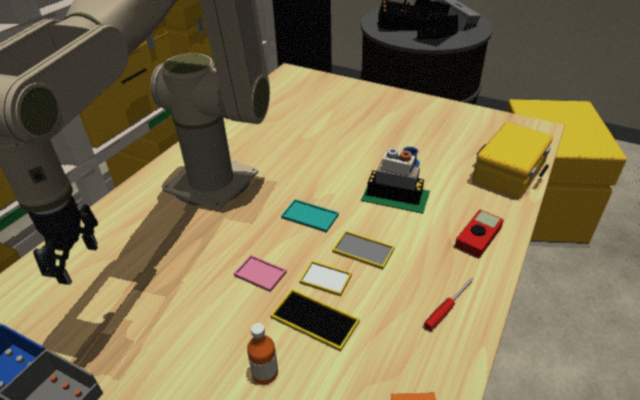

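View pics/side0.png

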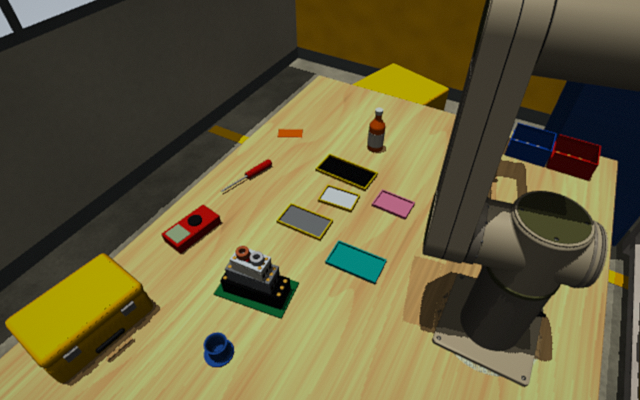

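Scene: the yellow-rimmed trays are grey at (363,249), white at (326,278) and black at (315,318). The turquoise (310,215) and pink (260,273) trays have no yellow rim, so they are decoys. The pile is at (397,175), the tube is behind it (side view 218,350), and the cleaner is at (262,355). Next I'll measure and make one confirming crop.

```bash
cat > m0.py <<'E'
from h import *
for n in ['scene','side']:
    im=cv2.imread(f'pics/{n}0.png');P=np.load(f'{n}0.npy');hsv=cv2.cvtColor(im,cv2.COLOR_BGR2HSV)
    ok=np.isfinite(P[...,0])
    def rect(m,lab):
        q=P[m][:,:2].astype(np.float32)
        if len(q)<8: print(n,lab,'few',len(q));return
        z=P[m][:,2];c,s,a=cv2.minAreaRect(q)
        if s[0]<s[1]: s=s[::-1];a+=90
        print(n,lab,len(q),np.round(c,1),np.round(s,1),round((a+90)%180-90,1),'z',np.round(np.percentile(z,[5,50,95]),1))
    near=lambda x,y,R:(np.hypot(P[...,0]-x,P[...,1]-y)<R)&ok
    yel=(hsv[...,0]>20)&(hsv[...,0]<34)&(hsv[...,1]>140)
    for l,x,y,R in [('tblack',550,-326,110),('tgrey',556,-67,85),('twhite',515,-202,68)]:
        m=near(x,y,R)&yel&(P[...,2]<20)&(P[...,2]>2);m=m.astype(np.uint8)
        rect(m>0,l)
    pile=near(547,185,130)
    for l,a,b in [('blk',46,60),('gry',92,105),('wht',134,144),('ring',151,165)]:
        m=pile&(P[...,2]>a)&(P[...,2]<b);rect(m,l)
        if l=='ring':
            cop=m&(hsv[...,1]>110);rect(cop,'copper');rect(m&(hsv[...,1]<60),'steel')
    blue=near(530,372,60)&(hsv[...,0]>100)&(hsv[...,0]<130)&(hsv[...,1]>120)
    rect(blue,'tubeall');rect(blue&(P[...,2]>42)&(P[...,2]<56),'tuberim');rect(blue&(P[...,2]<14),'foot')
    rect(near(520,-490,60)&(P[...,2]>20)&(P[...,2]<110),'bottle')
E
python3 m0.py
python3 - <<'E'
import cv2,numpy as np
a=cv2.imread('pics/scene0.png');b=cv2.imread('pics/side0.png')
c=cv2.resize(a[140:390,220:450],None,fx=1.74,fy=2.2);d=cv2.resize(b[225:375,180:320],None,fx=2.8,fy=3.667)
h=min(c.shape[0],d.shape[0]);cv2.imwrite('pics/crop0.png',np.hstack([c[:h],d[:h]]))
E
```

```text
scene tblack 1019 [ 548.3 -297.6] [195.  155.7] -2.2 z [ 4.   9.7 15.1]
scene tgrey 340 [557.7 -70.4] [147.4  88.3] 1.6 z [ 4.7 11.3 15.5]
scene twhite 264 [ 514.3 -204.4] [113.6  84.6] 2.6 z [ 4.3 11.2 15.5]
scene blk 358 [543.9 185.8] [160.7  72.1] 10.5 z [47.4 54.4 58.8]
scene gry 280 [547.8 189.8] [118.7  64.2] 6.7 z [ 93.3  99.4 104.1]
scene wht 186 [545.9 187.8] [84.4 53.4] 4.7 z [135.1 139.5 143.3]
scene ring 139 [546.8 188.9] [67.7 35.1] 1.0 z [151.7 157.2 160.3]
scene copper 62 [566.3 187.6] [29.5 29.4] -43.5 z [152.2 157.1 160.4]
scene steel 71 [528.1 186.1] [30.7 30.7] -32.2 z [151.7 157.2 160.1]
scene tubeall 63 [530.6 373.7] [54.  31.4] -24.1 z [ 4.2 39.4 49.8]
scene tuberim 24 [530.3 371.5] [49.8 27. ] -24.1 z [43.4 46.8 52.4]
scene foot 19 [550.1 370.6] [31.4 11.6] -83.5 z [2.6 5.9 9. ]
scene bottle 822 [ 526.5 -501.7] [56.5 47. ] 46.9 z [ 26.8  76.  108.1]
side tblack 441 [ 548.9 -296.6] [189.9 157.7] -5.2 z [ 3.   8.7 13.2]
side tgrey 286 [556.3 -71.3] [147.6  93.8] 1.0 z [ 3.7 10.  13.6]
side twhite 189 [ 512.6 -205.3] [114.   84.5] 6.5 z [ 3.9 10.  13.1]
side blk 585 [541.7 193.4] [162.1  67. ] 10.8 z [48.3 53.3 57.5]
side gry 343 [546.4 190.7] [118.7  58.1] 6.4 z [ 93.   98.1 103.2]
side wht 338 [544.5 193.3] [86.  48.5] 4.1 z [135.1 138.4 142.8]
side ring 218 [544.1 193.6] [70.5 30.7] 4.1 z [152.  155.8 158.3]
side copper 98 [563.9 194.7] [30.9 30. ] 4.2 z [152.6 155.8 158.3]
side steel 116 [541.2 198.4] [66.  29.2] 18.9 z [151.7 155.7 158.4]
side tubeall 787 [519.6 369.7] [64.5 58.4] 57.5 z [ 1.5 15.4 49.2]
side tuberim 193 [523.1 368.2] [50.  48.1] -54.9 z [42.7 47.3 50.4]
side foot 380 [517.2 370.5] [64.5 52.6] 62.9 z [ 0.7  3.8 11.4]
side bottle 380 [ 515.9 -481.6] [56.1 37.8] 15.8 z [ 25.2  70.2 106.6]
```

View pics/crop0.png

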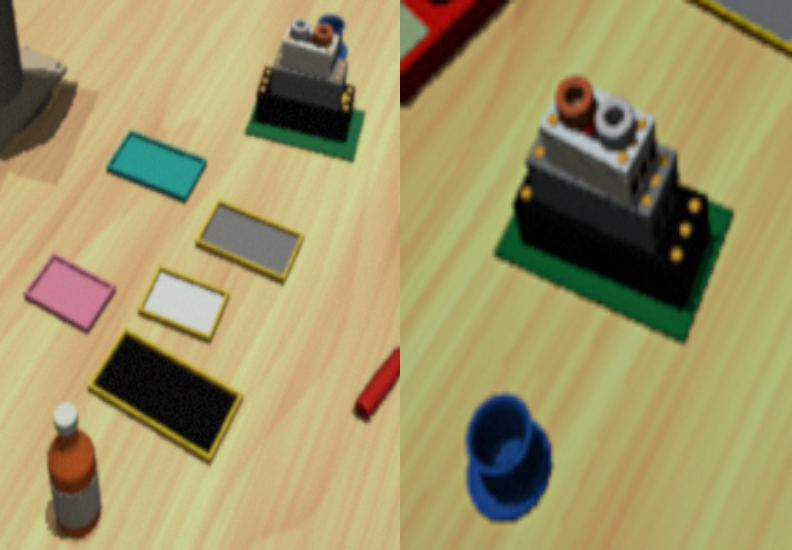

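Confirmed: the yellow-rimmed trays are the three I need, copper is the far ring (x≈565) and steel the near one (x≈525). Next I'll write a row helper, move above the pile and tube, and look from there.

```bash
cat > go.py <<'E'
# go.py x y z yaw : what remains, turn first then shift in turned tool axes
import sys
from h import *
x,y,z,w=map(float,sys.argv[1:5]);s=r.sense();p=np.array(s['tool_pos']);yaw=s['tcp_rot'][2]
t=-((w-yaw+180)%360-180)
R=Ro.from_euler('xyz',[180,0,w],degrees=True).as_matrix()
d=R.T@(np.array([x,y,z])-p)
print('pos',p.round(1),'yaw',round(yaw,2),'| turn',round(t,2),'rows',int(np.ceil(abs(t)/8.5)),'| shift',d.round(1),'rows',int(np.ceil(np.linalg.norm(d)/47)),'gap',round(s['finger_gap'],1),'q1,q6',s['joint_pos'][[0,5]].round(0),'t',round(s['time'],1))
E
python3 go.py 545 270 300 -85.6
```

```text
pos [ 171.5 -575.   231.3] yaw -73.4 | turn 12.2 rows 2 | shift [-813.8 -437.2  -68.7] rows 20 gap 85.4 q1,q6 [-78.  -5.] t 1.0
```

```bash
python3 -m pendant '[[1,0,0,-35,6.1],[1,0,0,-34,6.1],[1,-40,-21.5,0,0],[1,-40,-21.5,0,0],[1,-40,-21.5,0,0],[1,-40,-21.5,0,0],[1,-40,-21.5,0,0],[1,-40,-21.5,0,0],[1,-40,-21.5,0,0],[1,-40,-21.5,0,0]]' 60; python3 -m pendant '[[1,-40,-21.5,0,0],[1,-40,-21.5,0,0],[1,-40,-21.5,0,0],[1,-40,-21.5,0,0],[1,-40,-21.5,0,0],[1,-40,-21.5,0,0],[1,-40,-21.5,0,0],[1,-40,-21.5,0,0],[1,-40,-21.5,0,0],[1,-40,-21.5,0,0]]'; python3 go.py 545 270 300 -85.6
```

```text
time: 2.0
tool_pos: [318.7, -241.1, 300.5]
tcp_rot: [-180.0, -0.0, -85.6]
ft_force: [1.0, -0.8, 0.1]
finger_gap: 85.3
time: 3.0
tool_pos: [502.5, 174.7, 300.4]
tcp_rot: [-180.0, -0.0, -85.6]
ft_force: [0.6, -1.5, 0.4]
finger_gap: 85.6
pos [502.5 174.7 300.4] yaw -85.58 | turn 0.02 rows 1 | shift [-91.8 -49.7   0.4] rows 3 gap 85.6 q1,q6 [14. 99.] t 3.0
```

```bash
python3 -m pendant '[[1,-40,-22,0,0],[1,-40,-22,0,0],[1,0,0,0,0]]'
cat > m1.py <<'E'
from h import *
import sys
tag=sys.argv[1]
p=cam('wrist');im,d=optics.snapshot('wrist');cv2.imwrite(f'pics/{tag}.png',im);P=cloud('wrist',d,p);np.save(f'{tag}.npy',P)
E
cat > rect.py <<'E'
from h import *
def load(tag):
    im=cv2.imread(f'pics/{tag}.png');return im,cv2.cvtColor(im,cv2.COLOR_BGR2HSV),np.load(f'{tag}.npy')
def near(P,x,y,R): return (np.hypot(P[...,0]-x,P[...,1]-y)<R)
def rect(P,m,lab):
    q=P[m][:,:2].astype(np.float32)
    if len(q)<8: print(lab,'few',len(q));return
    z=P[m][:,2];c,s,a=cv2.minAreaRect(q)
    if s[0]<s[1]: s=s[::-1];a+=90
    e=cv2.minEnclosingCircle(q)
    print(lab,len(q),np.round(c,1),np.round(s,1),round((a+90)%180-90,1),'z',np.round(np.percentile(z,[5,50,95]),1),'circ',np.round(e[0],1),round(e[1],1),'mean',q.mean(0).round(1))
def comp(m):
    n,l,st,_=cv2.connectedComponentsWithStats(m.astype(np.uint8));return l==1+np.argmax(st[1:,4]) if n>1 else m
E
python3 m1.py w1
python3 - <<'E'
from rect import *
im,h,P=load('w1');Z=P[...,2]
pile=near(P,547,190,130)
for l,a,b in [('blk',48,60),('gry',93,105),('wht',134,144),('ring',150,165)]:
    m=pile&(Z>a)&(Z<b);rect(P,comp(m),l)
    if l=='ring': rect(P,comp(m&(h[...,1]>100)),'cop');rect(P,comp(m&(h[...,1]<70)),'steel')
b=near(P,525,370,50)&(h[...,0]>100)&(h[...,0]<130)&(h[...,1]>100)
rect(P,b&(Z>44)&(Z<54),'rim');rect(P,b&(Z<15),'foot')
E
```

```text
time: 3.3
tool_pos: [540.0, 260.2, 297.6]
tcp_rot: [179.8, 0.0, -85.4]
ft_force: [-0.2, 0.2, -0.9]
finger_gap: 85.7
blk 1546 [543.9 193.4] [161.1  64.9] 9.5 z [52.2 53.7 55.4] circ [543.9 191.9] 85.8 mean [564.5 209.3]
gry 1095 [547.8 192.4] [119.3  54.4] 6.8 z [ 96.8  98.7 100.7] circ [547.9 191.9] 64.8 mean [585.2 202.5]
wht 1641 [546.2 192.3] [85.4 47.4] 4.0 z [137.1 138.7 140.2] circ [546.6 193.3] 47.5 mean [552.  197.2]
ring 656 [566.4 193.9] [31.  30.9] 8.7 z [152.8 156.4 157.7] circ [566.1 194.1] 16.2 mean [566.6 194.7]
cop 641 [566.4 194.2] [31.  30.3] 8.7 z [152.8 156.4 157.7] circ [566.  194.6] 16.0 mean [566.5 194.8]
steel 611 [527.5 191.8] [31.2 30.7] -29.6 z [151.7 156.4 157.7] circ [527.5 191.7] 16.1 mean [528.2 192.3]
rim 512 [526.1 368.3] [50.2 49.7] 46.8 z [44.5 48.2 50.2] circ [526.1 368.4] 25.8 mean [525.5 369.4]
foot 926 [530.4 362.5] [65.8 51.8] 35.5 z [ 2.5  4.3 11.2] circ [526.3 368.5] 33.5 mean [530.7 363.1]
```

View pics/w1.png

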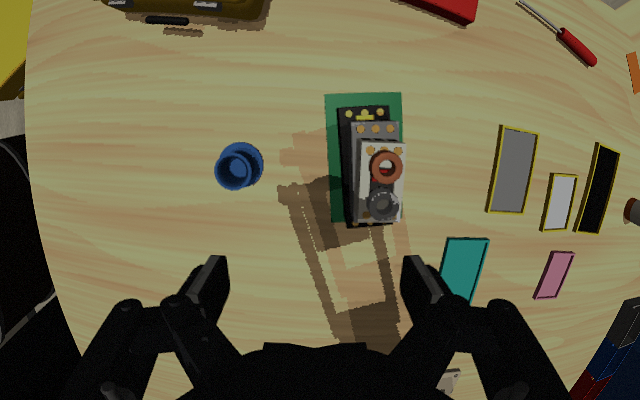

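Wrist view: tube at (240,165), pile at (375,165), copper at (385,166) and steel at (382,203), all matching the expected heights and sizes. Next I'll take the copper ring.

```bash
python3 go.py 566.2 194.3 200 -86
```

```text
pos [539.6 257.9 298.3] yaw -85.41 | turn 0.59 rows 1 | shift [ 65.3 -22.1  98.3] rows 3 gap 85.7 q1,q6 [ 21. 106.] t 3.4
```

```bash
python3 -m pendant '[[0.7,0,0,0,0.4],[0.7,22,-7,33,0],[0.7,22,-7,33,0],[0.7,22,-7,32,0],[0.7,0,0,0,0],[0.7,0,0,0,0]]' 40; python3 go.py 566.2 194.3 145 -86
```

```text
time: 3.95
tool_pos: [564.9, 190.0, 202.7]
tcp_rot: [180.0, 0.0, -86.2]
ft_force: [0.4, -0.2, 0.9]
finger_gap: 59.5
pos [564.9 190.  202.7] yaw -86.16 | turn -0.16 rows 1 | shift [-4.2 -1.6 57.7] rows 2 gap 59.5 q1,q6 [ 14. 100.] t 4.0
```

```bash
python3 -m pendant '[[0.7,-4.2,-1.6,30,0],[0.7,0,0,0,0],[0.7,0,0,0,0]]'; python3 go.py 566.2 194.3 145 -86
```

```text
time: 4.25
tool_pos: [566.6, 196.2, 174.0]
tcp_rot: [-179.9, 0.0, -86.0]
ft_force: [-0.1, 0.1, 0.2]
finger_gap: 59.9
pos [566.6 196.2 174. ] yaw -85.97 | turn 0.03 rows 1 | shift [ 1.8  0.6 29. ] rows 1 gap 59.9 q1,q6 [ 14. 100.] t 4.2
```

```bash
python3 -m pendant '[[0.7,0,0,0,0],[0.7,0,0,0,0],[0.7,0,0,0,0],[0.7,0,0,0,0],[0.7,0,0,0,0]]'; python3 go.py 566.2 194.3 145 -86
```

```text
time: 4.75
tool_pos: [566.7, 195.7, 172.5]
tcp_rot: [-180.0, 0.0, -86.0]
ft_force: [0.1, -0.7, 0.1]
finger_gap: 60.1
pos [566.7 195.7 172.5] yaw -86.0 | turn -0.0 rows 1 | shift [ 1.3  0.6 27.5] rows 1 gap 60.1 q1,q6 [ 14. 100.] t 4.8
```

```bash
python3 -m pendant '[[0.7,1.3,0.6,13,0],[0.7,0,0,14.5,0],[0.7,0,0,0,0],[0.7,0,0,0,0],[0.7,0,0,0,0]]'; python3 -m pendant '[[0.3,0,0,0,0],[0.3,0,0,0,0],[0.2,0,0,0,0],[0.2,0,0,0,0],[0.2,0,0,0,0],[0.2,0,0,0,0]]' 40;  python3 m1.py w2
python3 - <<'E'
from h import *
im,d=optics.snapshot('side');im2=cv2.imread('pics/w2.png')
a=cv2.resize(im[220:340,170:320],(500,400),interpolation=cv2.INTER_CUBIC);b=cv2.resize(im2[180:400,190:450],(473,400))
cv2.imwrite('pics/c2.png',cv2.resize(np.hstack([a,b]),(790,325)))
E
```

```text
time: 5.25
tool_pos: [566.2, 194.4, 144.8]
tcp_rot: [-180.0, 0.0, -86.0]
ft_force: [0.2, 0.2, 0.6]
finger_gap: 59.8
time: 5.85
tool_pos: [566.6, 194.5, 145.6]
tcp_rot: [-179.9, 0.0, -86.0]
ft_force: [-1.0, -0.5, 6.1]
finger_gap: 29.5
```

View pics/c2.png

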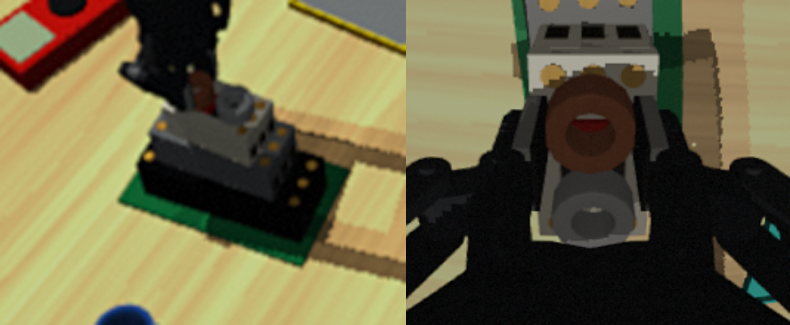

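Run:
```python
from rect import *
im,h,P=load('w2');Z=P[...,2]
m=near(P,566,194,40)&(h[...,1]>90)&(h[...,0]<15)&(Z>141)&(Z<175)
rect(P,m,'cop')
for a in range(140,172,4): rect(P,m&(Z>=a)&(Z<a+4),a)
s=near(P,527,192,25)&(Z>150)&(Z<165);rect(P,s,'steel')
print(r.sense())
```

```text
cop 3116 [567.4 198.4] [45.  43.2] 61.6 z [143.6 156.1 157.5] circ [568.2 194.7] 27.4 mean [568.6 195. ]
140 183 [562.3 196.9] [39.8 28.6] -11.9 z [141.4 142.7 143.8] circ [561.5 193.7] 20.7 mean [570.9 195.1]
144 284 [564.  197.5] [37.4 27.2] -18.1 z [144.2 145.9 147.8] circ [562.4 193.7] 19.7 mean [570.6 195.3]
148 329 [569.3 195.1] [29.5 25.7] -85.2 z [148.2 150.  151.9] circ [566.6 194.9] 18.0 mean [571.2 195. ]
152 703 [565.4 191.8] [38.8 31.4] 74.5 z [152.4 155.2 156. ] circ [567.8 189. ] 21.4 mean [569.  195.1]
156 1576 [567.6 192. ] [45.  30.6] -65.4 z [156.1 156.7 157.7] circ [573.8 194.8] 24.0 mean [567.2 194.8]
160 17 [570.4 195.5] [31.5 17.3] -89.7 z [160.2 160.7 162.3] circ [570.4 195.1] 17.5 mean [567.4 197.4]
164 8 [566.  194.3] [51.4 15.7] -86.6 z [165.6 165.9 167.7] circ [573.8 194.8] 25.7 mean [566.9 196. ]
168 11 [574.1 195.1] [52.5 12.9] 82.3 z [169.  170.2 171.9] circ [573.4 195.2] 26.9 mean [574.  185.7]
steel 1800 [533.2 191.7] [37.6 31.2] 5.1 z [151.1 156.2 157.3] circ [532.6 191.4] 19.6 mean [530.8 191.4]
{'time': 5.95, 'joint_pos': array([1.40393997e+01, 1.03615525e+01, 9.11472058e+01, 1.81226122e-03,
       7.84159331e+01, 1.00036966e+02]), 'qd': array([-0.05001918,  0.00936531, -0.0405026 , -0.02275346, -0.01255193,
        0.10683679]), 'joint_efforts': array([ 4.59695491e-02, -5.45098114e+01, -4.56436515e+01,  4.52641805e-02,
       -2.32220027e-01, -2.54192046e-04]), 'tool_pos': array([566.59696072, 194.4705334 , 145.60658178]), 'tcp_rot': array([-1.79926153e+02,  1.48736869e-02, -8.59979192e+01]), 'ft_force': array([-0.79306305, -0.36456936,  4.94652391]), 'wrist_torque': array([-0.08800571,  0.09818101,  0.03838489]), 'finger_gap': 29.462503150838845}
```

Ring is level and centred. Lift it and carry it to the tube.

```bash
python3 -m pendant '[[0.2,0,0,-15,0],[0.2,0,0,-30,0],[0.2,0,0,0,0],[0.2,0,0,0,0]]'; python3 go.py 526 368.4 170 -86
```

```text
time: 6.35
tool_pos: [566.8, 194.5, 191.1]
tcp_rot: [-179.9, 0.0, -86.0]
ft_force: [0.1, 0.4, -0.5]
finger_gap: 29.8
pos [566.8 194.5 191.1] yaw -86.0 | turn 0.0 rows 1 | shift [-176.3   28.5   21.1] rows 4 gap 29.8 q1,q6 [ 14. 100.] t 6.3
```

```bash
python3 -m pendant '[[0.2,-35,6,0,0],[0.2,-35,6,0,0],[0.2,-35,6,0,0],[0.2,-35,6,0,0],[0.2,-36,4.5,20,0],[0.2,0,0,0,0],[0.2,0,0,0,0],[0.2,0,0,0,0],[0.2,0,0,0,0],[0.2,0,0,0,0]]';python3 m1.py w3
python3 - <<'E'
from rect import *
im,h,P=load('w3');Z=P[...,2]
b=near(P,526,368,50)&(h[...,0]>100)&(h[...,0]<130)&(h[...,1]>100)
rect(P,b&(Z>44)&(Z<54),'rim');rect(P,b&(Z<15),'foot')
m=near(P,526,368,40)&(h[...,1]>90)&(h[...,0]<15)&(Z>155)&(Z<200)
rect(P,m,'cop')
E
python3 go.py 526 368.4 75 -86
```

```text
time: 7.35
tool_pos: [526.1, 367.1, 170.4]
tcp_rot: [-179.9, 0.0, -86.1]
ft_force: [-0.5, 0.2, -1.0]
finger_gap: 29.4
rim 1168 [526.  368.5] [50.8 50.5] -84.2 z [44.5 48.2 49.6] circ [525.9 368.7] 26.0 mean [525.6 368.5]
foot 1836 [533.  369.5] [65.5 51.8] -84.7 z [2.8 4.2 9.2] circ [526.1 368.7] 33.5 mean [533.4 369.2]
cop 3113 [527.3 364.6] [51.2 31.1] -67.8 z [168.  180.8 182.3] circ [533.2 366.9] 26.9 mean [528.3 367.6]
pos [526.1 367.2 170.4] yaw -86.07 | turn -0.07 rows 1 | shift [-1.2 -0.  95.4] rows 3 gap 29.9 q1,q6 [ 30. 116.] t 7.4
```

View pics/w3.png

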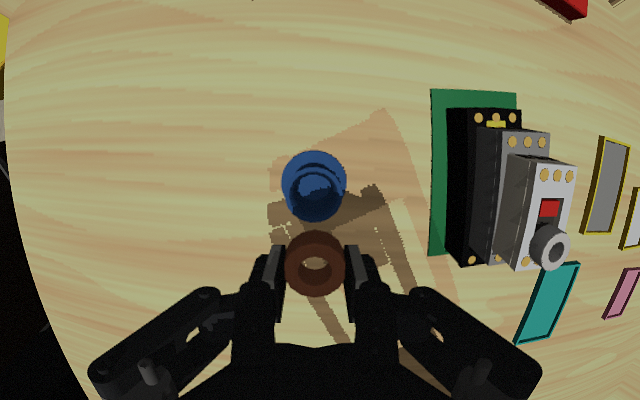

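```bash
python3 -m pendant '[[0.2,-1.3,0.4,30,0],[0.2,0,0,30,0],[0.2,0,0,30,0],[0.2,0,0,0,0],[0.2,0,0,0,0],[0.2,0,0,0,0],[0.2,0,0,0,0]]';python3 go.py 525.6 368.5 48 -86
```

```text
time: 8.1
tool_pos: [526.4, 370.0, 82.5]
tcp_rot: [-179.8, 0.1, -86.0]
ft_force: [-0.2, -0.3, -1.2]
finger_gap: 29.8
pos [526.4 370.   82.5] yaw -86.0 | turn -0.0 rows 1 | shift [ 1.4  1.  34.5] rows 1 gap 29.8 q1,q6 [ 31. 117.] t 8.1
```

```bash
python3 -m pendant '[[0.2,1,0.7,6,0],[0.2,0,0,6,0],[0.2,0,0,0,0],[0.2,0,0,0,0],[0.2,0,0,0,0]]';python3 go.py 525.6 368.5 48 -86
```

```text
time: 8.6
tool_pos: [524.2, 368.2, 67.8]
tcp_rot: [180.0, -0.0, -86.0]
ft_force: [-0.4, 0.1, -0.8]
finger_gap: 29.2
pos [524.2 368.2  67.8] yaw -85.99 | turn 0.01 rows 1 | shift [-0.2 -1.4 19.8] rows 1 gap 29.2 q1,q6 [ 30. 116.] t 8.6
```

```bash
python3 -m pendant '[[0.2,-0.2,-1,6,0],[0.2,0,0,5,0],[0.2,0,0,4,0],[0.2,0,0,3,0],[0.2,0,0,2,0],[0.2,0,0,0,0],[0.2,0,0,0,0],[0.2,0,0,0,0]]';python3 go.py 525.6 368.5 48 -86
```

```text
time: 9.4
tool_pos: [525.3, 368.4, 47.9]
tcp_rot: [-180.0, -0.0, -86.0]
ft_force: [-1.2, -1.8, -1.1]
finger_gap: 29.5
pos [525.3 368.4  47.9] yaw -86.0 | turn 0.0 rows 1 | shift [-0.1 -0.3 -0.1] rows 1 gap 29.5 q1,q6 [ 30. 116.] t 9.4
```

```bash
python3 -m pendant '[[0.6,0,0,0,0],[0.6,0,0,0,0],[0.6,0,0,0,0],[0.7,0,0,-20,0],[0.7,0,0,-40,0],[0.7,0,0,-40,0],[0.7,0,0,-40,0],[0.7,0,0,0,0],[0.7,0,0,0,0]]';python3 m1.py w4
python3 - <<'E'
from rect import *
im,h,P=load('w4');Z=P[...,2]
m=near(P,526,368,40)&(h[...,1]>90)&(h[...,0]<15)&(Z>10)&(Z<80)
rect(P,m,'cop in tube')
E
python3 go.py 527.5 191.8 190 -86
```

```text
time: 10.3
tool_pos: [526.2, 369.1, 189.7]
tcp_rot: [-179.8, 0.1, -86.0]
ft_force: [-0.7, 0.7, -1.0]
finger_gap: 59.6
cop in tube 531 [524.7 368.7] [32.6 30. ] 3.5 z [16.1 22.5 23.8] circ [526.  368.8] 17.7 mean [524.4 369. ]
pos [525.2 368.5 187.7] yaw -85.99 | turn 0.01 rows 1 | shift [176.4  10.   -2.3] rows 4 gap 59.8 q1,q6 [ 30. 116.] t 10.3
```

Copper is home (top at z≈22.5, expected 23). Next is steel.

```bash
python3 -m pendant '[[0.7,35,2,0,0],[0.7,35,2,0,0],[0.7,35,2,0,0],[0.7,35,2,0,0],[0.7,36,2,0,0],[0.7,0,0,0,0],[0.7,0,0,0,0],[0.7,0,0,0,0],[0.7,0,0,0,0]]';python3 m1.py w5
python3 - <<'E'
from rect import *
im,h,P=load('w5');Z=P[...,2]
rect(P,comp(near(P,527,192,30)&(Z>150)&(Z<165)&(h[...,1]<90)),'steel')
rect(P,comp(near(P,547,192,60)&(Z>135)&(Z<143)),'wht')
E
python3 go.py 527.5 191.8 145 -86
```

```text
time: 11.25
tool_pos: [527.2, 193.2, 187.2]
tcp_rot: [179.9, 0.0, -85.9]
ft_force: [0.5, 0.3, 0.1]
finger_gap: 59.8
steel 1596 [527.8 191.1] [31.6 30.3] 4.8 z [151.8 156.4 157.5] circ [527.6 190.9] 16.0 mean [528.6 191.2]
wht 5219 [545.9 192.6] [84.5 46.6] 4.2 z [137.7 138.8 139.9] circ [546.1 192.3] 47.7 mean [558.3 193.5]
pos [527.3 193.2 187.3] yaw -85.91 | turn 0.09 rows 1 | shift [ 1.4 -0.1 42.3] rows 1 gap 59.7 q1,q6 [ 15. 101.] t 11.3
```

```bash
python3 -m pendant '[[0.7,1.5,0,20,0],[0.7,0,0,14,0],[0.7,0,0,8,0],[0.7,0,0,0,0],[0.7,0,0,0,0],[0.7,0,0,0,0],[0.7,0,0,0,0]]'; python3 -m pendant '[[0.3,0,0,0,0],[0.3,0,0,0,0],[0.2,0,0,0,0],[0.2,0,0,0,0],[0.2,0,0,0,0],[0.2,0,0,0,0],[0.2,0,0,-10,0],[0.2,0,0,-30,0],[0.2,0,0,0,0],[0.2,0,0,0,0]]' 40;  python3 go.py 525.6 368.5 170 -86
```

```text
time: 12.0
tool_pos: [528.3, 190.8, 146.7]
tcp_rot: [-179.9, 0.0, -86.0]
ft_force: [0.4, 0.0, -0.5]
finger_gap: 59.8
time: 13.0
tool_pos: [528.1, 190.8, 186.5]
tcp_rot: [-179.9, 0.0, -86.0]
ft_force: [-0.0, -0.4, -1.4]
finger_gap: 29.3
pos [528.1 190.8 186.5] yaw -85.99 | turn 0.01 rows 1 | shift [-177.5   -9.9   16.5] rows 4 gap 29.3 q1,q6 [ 15. 101.] t 13.0
```

```bash
python3 -m pendant '[[0.2,-35,-2,0,0],[0.2,-35,-2,0,0],[0.2,-35,-2,0,0],[0.2,-36,-2,0,0],[0.2,-36,-2,0,0],[0.2,0,0,20,0],[0.2,0,0,30,0],[0.2,0,0,30,0],[0.2,0,0,20,0],[0.2,0,0,10,0]]'; python3 -m pendant '[[0.2,0,0,0,0],[0.2,0,0,0,0],[0.2,0,0,0,0],[0.2,0,0,0,0],[0.2,0,0,0,0],[0.2,0,0,0,0]]';  python3 go.py 525.6 368.5 48.5 -86
```

```text
time: 14.0
tool_pos: [522.7, 366.5, 71.2]
tcp_rot: [179.7, -0.2, -86.0]
ft_force: [-0.0, 0.1, -1.0]
finger_gap: 29.8
time: 14.6
tool_pos: [525.6, 368.1, 76.4]
tcp_rot: [-180.0, 0.0, -86.0]
ft_force: [-0.4, 0.1, -0.7]
finger_gap: 29.4
pos [525.6 368.1  76.4] yaw -85.99 | turn 0.01 rows 1 | shift [-0.4 -0.1 27.9] rows 1 gap 29.4 q1,q6 [ 30. 116.] t 14.6
```

```bash
python3 -m pendant '[[0.2,-0.4,0,8,0],[0.2,0,0,8,0],[0.2,0,0,6,0],[0.2,0,0,3.5,0],[0.2,0,0,2,0],[0.2,0,0,0,0],[0.2,0,0,0,0],[0.2,0,0,0,0]]'; python3 -m pendant '[[0.6,0,0,0,0],[0.6,0,0,0,0],[0.6,0,0,0,0],[0.7,0,0,-20,0],[0.7,0,0,-40,0],[0.8,0,0,-40,0],[1,0,0,-40,0],[1,0,0,0,0],[1,0,0,0,0]]';python3 m1.py w6
python3 - <<'E'
from rect import *
im,h,P=load('w6');Z=P[...,2]
m=near(P,526,368,19)&(h[...,1]<90)&(Z>10)&(Z<80)
rect(P,m,'steel in tube')
E
python3 go.py 546 192.5 185 -85.8
```

```text
time: 15.4
tool_pos: [525.4, 368.4, 48.6]
tcp_rot: [-180.0, 0.0, -86.0]
ft_force: [0.0, -0.3, -0.3]
finger_gap: 29.5
time: 16.3
tool_pos: [526.2, 368.9, 190.3]
tcp_rot: [-179.8, 0.1, -86.0]
ft_force: [-0.8, 0.1, -1.0]
finger_gap: 85.3
steel in tube 772 [525.6 369.7] [35.5 33.7] 12.0 z [26.1 40.2 41.8] circ [525.8 368.3] 18.4 mean [525.5 369. ]
pos [525.2 368.3 188.2] yaw -85.99 | turn -0.19 rows 1 | shift [176.9  -7.8   3.2] rows 4 gap 85.2 q1,q6 [ 30. 116.] t 16.4
```

Steel's top is at 40.2 (expected 41), so both rings are home. Next is the white breaker.

```bash
python3 -m pendant '[[1,35,-1.5,0,0],[1,35,-1.5,0,0],[1,35,-1.5,0,0],[1,36,-1.5,0,0],[1,36,-1.8,0,-0.2],[1,0,0,20,0],[1,0,0,15,0],[1,0,0,0,0],[1,0,0,0,0],[1,0,0,0,0]]'; python3 go.py 546 192.5 106 -85.8
```

```text
time: 17.35
tool_pos: [545.5, 193.1, 153.6]
tcp_rot: [-180.0, 0.0, -85.7]
ft_force: [-0.3, 0.1, 0.5]
finger_gap: 85.3
pos [545.5 193.1 153.6] yaw -85.73 | turn 0.07 rows 1 | shift [ 0.7 -0.5 47.6] rows 2 gap 85.3 q1,q6 [ 14. 100.] t 17.4
```

```bash
python3 -m pendant '[[1,0.7,-0.5,20,0],[1,0,0,15,0],[1,0,0,8,0],[1,0,0,4.5,0],[1,0,0,0,0],[1,0,0,0,0],[0.6,0,0,0,0],[0.5,0,0,0,0],[0.4,0,0,0,0],[0.4,0,0,0,0]]' 50;python3 -m pendant '[[0.4,0,0,0,0],[0.4,0,0,0,0],[0.4,0,0,0,0]]'; python3 -m pendant '[[0.4,0,0,-8,0],[0.4,0,0,-25,0],[0.4,0,0,-40,0],[0.4,0,0,-40,0],[0.4,0,0,0,0],[0.4,0,0,0,0],[0.4,0,0,0,0]]'; python3 go.py 514 -120 220 -88
```

```text
time: 18.35
tool_pos: [546.4, 191.8, 106.5]
tcp_rot: [-179.9, 0.0, -85.8]
ft_force: [-0.2, 0.6, 3.7]
finger_gap: 45.2
time: 18.65
tool_pos: [546.4, 191.8, 106.5]
tcp_rot: [-179.9, 0.0, -85.8]
ft_force: [-0.2, 1.0, 5.8]
finger_gap: 45.3
time: 19.35
tool_pos: [545.0, 191.3, 217.0]
tcp_rot: [179.8, -0.0, -85.8]
ft_force: [-0.0, -0.6, -2.0]
finger_gap: 45.5
pos [545.  191.3 217. ] yaw -85.8 | turn 2.2 rows 1 | shift [310.   41.8  -3. ] rows 7 gap 45.5 q1,q6 [ 14. 100.] t 19.4
```

```bash
python3 -m pendant '[[0.4,38,5,0,0.3],[0.4,38,5,0,0.3],[0.4,38,5,0,0.3],[0.4,38,5,0,0.3],[0.4,38,5,0,0.3],[0.4,38,5,0,0.3],[0.4,38,5,0,0.4],[0.4,38,5,0,0],[0.4,0,0,0,0],[0.4,0,0,0,0]]';python3 -m pendant '[[0.4,0,0,0,0],[0.4,0,0,0,0],[0.4,0,0,0,0],[0.4,0,0,0,0]]'; python3 m1.py w7; python3 go.py 514 -205 100 -88
cat > tr.py <<'E'
import sys
from rect import *
im,h,P=load(sys.argv[1]);Z=P[...,2]
y=(h[...,0]>20)&(h[...,0]<34)&(h[...,1]>140)&(Z>2)&(Z<20)
for l,a,b,R in [('twhite',514,-205,70),('tgrey',557,-71,90),('tblack',550,-326,112)]:
    m=cv2.morphologyEx((y&near(P,a,b,R)).astype(np.uint8),cv2.MORPH_CLOSE,np.ones((3,3)))>0
    rect(P,comp(m),l)
    q=P[comp(m)];
E
python3 tr.py w7
```

```text
time: 20.35
tool_pos: [521.5, -114.5, 216.8]
tcp_rot: [179.8, 0.1, -88.1]
ft_force: [-0.0, 0.8, -1.6]
finger_gap: 45.4
time: 20.75
tool_pos: [522.8, -113.3, 218.8]
tcp_rot: [180.0, 0.0, -87.9]
ft_force: [0.2, 0.1, -2.0]
finger_gap: 45.4
pos [ 522.8 -113.5  218.8] yaw -87.94 | turn 0.06 rows 1 | shift [ 91.2  12.  118.8] rows 4 gap 45.1 q1,q6 [-18.  70.] t 20.8
twhite 918 [ 514.3 -203.2] [112.1  74.5] 4.8 z [nan nan nan] circ [ 515.1 -203.3] 65.9 mean [nan nan]
tgrey 963 [558.4 -66.9] [144.7  83.4] 0.5 z [nan nan nan] circ [558.5 -67.6] 82.2 mean [nan nan]
tblack 2149 [ 550.1 -324.3] [189.4  88.3] -4.0 z [nan nan nan] circ [ 550.3 -324.8] 103.7 mean [nan nan]
```

View pics/w7.png

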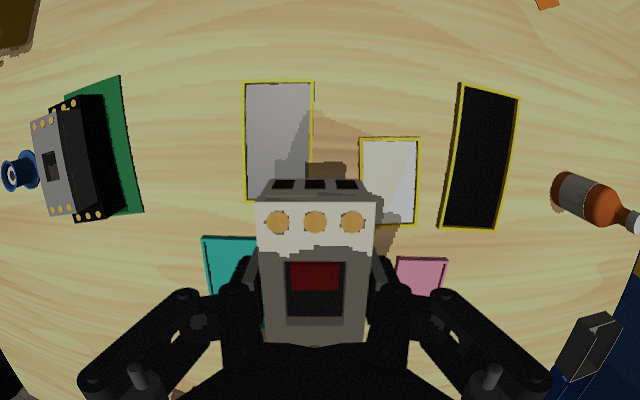

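White tray at (390,180) measures 112x74.5 mm as expected, at yaw ≈ 4.8°. Grey is at (280,140), black at (480,155), and the breaker is held level.

```bash
python3 go.py 514.7 -203.3 60 -85.2
```

```text
pos [ 522.8 -113.5  218.8] yaw -87.94 | turn -2.74 rows 1 | shift [ 88.8  15.6 158.8] rows 4 gap 45.1 q1,q6 [-18.  70.] t 20.8
```

```bash
python3 -m pendant '[[0.4,0,0,0,-2.7],[0.4,30,5,0,0],[0.4,30,5,0,0],[0.4,29,5.6,0,0],[0.4,0,0,40,0],[0.4,0,0,40,0],[0.4,0,0,40,0],[0.4,0,0,25,0],[0.4,0,0,13,0],[0.4,0,0,0,0]]';python3 -m pendant '[[0.4,0,0,0,0],[0.4,0,0,0,0],[0.4,0,0,0,0],[0.4,0,0,0,0]]';python3 m1.py w8; python3 tr.py w8; python3 go.py 514.7 -203.3 13 -85.2
```

```text
time: 21.8
tool_pos: [513.2, -203.2, 58.9]
tcp_rot: [179.8, 0.1, -85.3]
ft_force: [-0.2, -0.2, -1.5]
finger_gap: 45.6
time: 22.2
tool_pos: [515.2, -204.5, 62.1]
tcp_rot: [-179.9, -0.1, -85.3]
ft_force: [0.8, 0.8, -1.7]
finger_gap: 45.5
twhite 1427 [ 553.7 -200.4] [73.5 35.2] -84.6 z [nan nan nan] circ [ 552.6 -200. ] 40.4 mean [nan nan]
tgrey 4879 [557.5 -62.8] [146.9  93. ] 1.3 z [nan nan nan] circ [558.  -65.3] 84.7 mean [nan nan]
tblack 5743 [ 549.8 -325.4] [186.7  92.4] -3.2 z [nan nan nan] circ [ 549.7 -324.9] 104.2 mean [nan nan]
pos [ 515.  -204.4   61.8] yaw -85.3 | turn -0.1 rows 1 | shift [-1.1  0.2 48.8] rows 2 gap 45.2 q1,q6 [-27.  58.] t 22.2
```

```bash
python3 -m pendant '[[0.4,-0.7,0,15,0],[0.4,0,0,12,0],[0.4,0,0,8,0],[0.4,0,0,6,0],[0.4,0,0,4,0],[0.4,0,0,0,0],[0.4,0,0,0,0],[0.4,0,0,0,0]]'; python3 go.py 514.7 -203.3 12.5 -85.2
```

```text
time: 23.05
tool_pos: [514.8, -203.6, 16.4]
tcp_rot: [-180.0, -0.0, -85.3]
ft_force: [-0.5, -0.2, -2.1]
finger_gap: 45.4
pos [ 514.8 -203.6   16.4] yaw -85.3 | turn -0.1 rows 1 | shift [-0.3  0.1  3.9] rows 1 gap 45.4 q1,q6 [-27.  58.] t 23.1
```

```bash
python3 -m pendant '[[0.4,0,0,2,0],[0.4,0,0,1,0],[0.4,0,0,0.6,0],[0.4,0,0,0,0],[0.4,0,0,0,0],[0.4,0,0,0,0]]'; python3 -m pendant '[[0.6,0,0,0,0],[0.8,0,0,0,0],[1,0,0,0,0],[1,0,0,0,0],[1,0,0,-20,0],[1,0,0,-40,0],[1,0,0,-45,0],[1,0,0,-45,0],[1,0,0,-40,0],[1,0,0,0,0]]';python3 m1.py w9;python3 - <<'E'
from rect import *
im,h,P=load('w9');Z=P[...,2]
rect(P,comp(near(P,514,-204,70)&(Z>40)&(Z<52)),'white top')
E
python3 tr.py w9; python3 go.py 547.5 192 200 -83.4
```

```text
time: 23.65
tool_pos: [514.4, -203.4, 12.5]
tcp_rot: [-180.0, -0.0, -85.3]
ft_force: [-2.4, 1.7, 4.1]
finger_gap: 45.8
time: 24.65
tool_pos: [517.9, -205.1, 210.1]
tcp_rot: [-179.4, -0.4, -85.3]
ft_force: [1.0, -0.5, 0.6]
finger_gap: 85.3
white top 2747 [ 514.1 -203.1] [84.8 46.6] 4.8 z [43.6 44.8 46. ] circ [ 514.5 -202.3] 47.3 mean [ 515.9 -202.5]
twhite 957 [ 514.3 -203.2] [112.   72.7] 4.7 z [nan nan nan] circ [ 514.5 -202.8] 66.3 mean [nan nan]
tgrey 1587 [558.4 -69. ] [154.1  64.7] 9.8 z [nan nan nan] circ [557.7 -68.2] 82.8 mean [nan nan]
tblack 2296 [ 550.6 -325.1] [187.9  87.9] -4.3 z [nan nan nan] circ [ 549.7 -324.8] 103.8 mean [nan nan]
pos [ 516.6 -204.5  206.5] yaw -85.3 | turn -1.9 rows 1 | shift [-390.3  -76.3    6.5] rows 9 gap 85.6 q1,q6 [-27.  58.] t 24.7
```

White is centred in its tray (top at 44.8, expected 45). Next is grey.

```bash
python3 -m pendant '[[1,-39,-7.6,0,-1.9],[1,-39,-7.6,0,0],[1,-39,-7.6,0,0],[1,-39,-7.6,0,0],[1,-39,-7.6,0,0],[1,-39,-7.6,0,0],[1,-39,-7.6,0,0],[1,-39,-7.6,0,0],[1,-39,-7.6,0,0],[1,-39,-7.6,0,0]]'; python3 -m pendant '[[1,0,0,0,0],[1,0,0,0,0],[1,0,0,0,0],[1,0,0,0,0],[1,0,0,0,0]]';python3 m1.py w10;python3 - <<'E'
from rect import *
im,h,P=load('w10');Z=P[...,2]
rect(P,comp(near(P,547,192,90)&(Z>93)&(Z<105)),'grey top')
rect(P,near(P,547,192,110)&(Z>49)&(Z<60),'blk')
rect(P,comp(near(P,526,368,19)&(h[...,1]<90)&(Z>10)&(Z<80)),'steel in tube')
E
python3 go.py 547.8 192.2 64 -83.2
```

```text
time: 25.7
tool_pos: [545.4, 194.1, 200.3]
tcp_rot: [179.9, -0.0, -83.4]
ft_force: [1.6, 0.2, 0.1]
finger_gap: 85.3
time: 26.2
tool_pos: [546.4, 191.6, 202.1]
tcp_rot: [180.0, -0.0, -83.5]
ft_force: [0.1, -0.1, -0.1]
finger_gap: 85.4
grey top 7590 [548.1 191.5] [118.7  54.6] 7.9 z [97.6 98.7 99.9] circ [548.6 191.2] 64.8 mean [552.5 191.8]
blk 1583 [543.8 193.2] [160.7  64.3] 9.6 z [52.6 53.8 55.2] circ [544.  193.4] 85.6 mean [602.6 208.5]
steel in tube 530 [524.4 368.7] [35.1 32.4] -65.9 z [28.3 40.3 41.8] circ [526.1 368.6] 18.5 mean [524.7 369.5]
pos [546.5 191.7 202.2] yaw -83.48 | turn -0.28 rows 1 | shift [ -0.3  -1.4 138.2] rows 3 gap 85.3 q1,q6 [14. 98.] t 26.2
```

```bash
python3 -m pendant '[[1,0,-1.4,35,-0.8],[1,0,0,35,0],[1,0,0,30,0],[1,0,0,20,0],[1,0,0,12,0],[1,0,0,4,0],[1,0,0,2,0],[1,0,0,0,0],[1,0,0,0,0],[1,0,0,0,0]]'; python3 go.py 547.8 191.8 64 -82.7;python3 -m pendant '[[0.7,0,0,0,0],[0.6,0,0,0,0],[0.5,0,0,0,0],[0.5,0,0,0,0],[0.5,0,0,0,0],[0.5,0,0,0,0],[0.5,0,0,0,0]]' 60; python3 -m pendant '[[0.5,0,0,-8,0],[0.5,0,0,-25,0],[0.5,0,0,-40,0],[0.5,0,0,-40,0],[0.5,0,0,0,0],[0.5,0,0,0,0],[0.5,0,0,0,0]]'; python3 go.py 558 -70 180 -89.5
```

```text
time: 27.25
tool_pos: [548.5, 193.0, 65.3]
tcp_rot: [-179.9, 0.0, -82.6]
ft_force: [-0.7, -0.5, 0.0]
finger_gap: 85.3
pos [548.5 193.   65.3] yaw -82.59 | turn 0.11 rows 1 | shift [1.1 0.8 1.3] rows 1 gap 85.3 q1,q6 [14. 97.] t 27.2
time: 27.95
tool_pos: [548.2, 192.8, 64.8]
tcp_rot: [-179.9, -0.0, -82.6]
ft_force: [-0.7, -1.7, 4.9]
finger_gap: 53.1
time: 28.65
tool_pos: [546.3, 192.5, 174.9]
tcp_rot: [179.8, -0.0, -82.6]
ft_force: [0.2, -0.5, -4.3]
finger_gap: 53.3
pos [546.3 192.5 174.9] yaw -82.59 | turn 6.91 rows 1 | shift [262.6  -9.4  -5.1] rows 6 gap 53.3 q1,q6 [14. 97.] t 28.6
```

```bash
python3 -m pendant '[[0.5,35,0,0,2],[0.5,35,0,0,2],[0.5,35,0,0,2],[0.5,0,0,0,1],[0.5,0,0,0,0],[0.5,0,0,0,0],[0.5,0,0,0,0],[0.5,0,0,0,0]]'; python3 m1.py w11; python3 go.py 558 -70 150 -89.5
python3 - <<'E'
from rect import *
for t in ['w1','w7','w9','w11']:
    im,h,P=load(t);Z=P[...,2]
    y=(h[...,0]>20)&(h[...,0]<34)&(h[...,1]>140)&(Z>2)&(Z<20)&(P[...,1]>-125)&near(P,557,-70,95)
    rect(P,comp(cv2.dilate(y.astype(np.uint8),np.ones((3,3)))>0)&y,t)
    g=(h[...,1]<70)&(Z>2)&(Z<10)&near(P,557,-70,80)&(P[...,1]>-115)
    rect(P,comp(g),t+' floor')
E
```

```text
time: 29.45
tool_pos: [557.4, 89.2, 176.9]
tcp_rot: [180.0, 0.0, -89.5]
ft_force: [0.4, 0.6, -4.1]
finger_gap: 53.0
pos [557.4  89.1 177. ] yaw -89.51 | turn -0.01 rows 1 | shift [159.1   0.8  27. ] rows 4 gap 53.5 q1,q6 [ 4. 93.] t 29.5
w1 772 [558.4 -67.3] [145.6  85.1] 1.4 z [ 3.5 10.7 12.5] circ [558.3 -67.9] 82.7 mean [559.1 -60.4]
w1 floor 2474 [558.1 -70.6] [137.4  70.5] 1.5 z [3.  4.4 5.7] circ [557.7 -71.8] 75.3 mean [558.9 -69.5]
w7 952 [558.4 -67.9] [144.3  81.9] 0.9 z [ 6.9 11.6 13. ] circ [558.5 -67.6] 82.2 mean [577.1 -60.7]
w7 floor 6322 [558.  -67.8] [137.9  74.2] 1.3 z [3.5 4.8 6.1] circ [557.7 -68.1] 77.5 mean [568.4 -66.5]
w9 1498 [558.  -68.2] [145.9  83. ] 1.0 z [ 5.8 11.5 13. ] circ [557.7 -68.2] 82.8 mean [558.3 -69. ]
w9 floor 6422 [558.1 -66.8] [138.1  72.5] 0.8 z [3.7 4.9 6.2] circ [558.1 -66.6] 76.8 mean [559.2 -67.8]
w11 1879 [557.9 -67.6] [145.8  83.5] 0.7 z [ 4.5 10.9 12.6] circ [557.8 -66.8] 83.3 mean [559.  -63.7]
w11 floor 6377 [557.6 -69.7] [137.5  72.3] 0.8 z [3.4 4.6 5.8] circ [557.6 -69.6] 76.5 mean [560.5 -68.2]
```

View pics/w11.png

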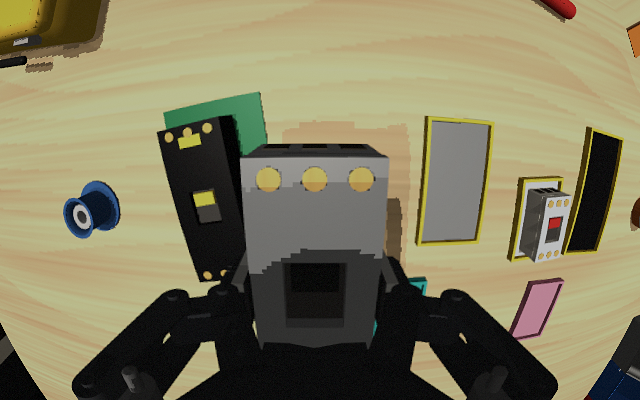

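Grey tray at (458,180) fits at (558,-68) with yaw ≈ 1°, 146x82 mm, as expected. Placing grey there.

```bash
python3 -m pendant '[[0.5,39,0.4,0,-0.5],[0.5,39,0.2,0,0],[0.5,39,0.2,0,0],[0.5,40,0.4,0,0],[0.5,0,0,35,0],[0.5,0,0,35,0],[0.5,0,0,30,0],[0.5,0,0,20,0],[0.5,0,0,10,0],[0.5,0,0,0,0]]';python3 -m pendant '[[0.5,0,0,0,0],[0.5,0,0,0,0],[0.5,0,0,0,0],[0.5,0,0,0,0],[0.5,0,0,0,0]]'; python3 go.py 558 -68 16 -89
```

```text
time: 30.5
tool_pos: [557.4, -68.1, 45.7]
tcp_rot: [179.8, 0.0, -89.1]
ft_force: [0.4, -0.3, -3.7]
finger_gap: 53.4
time: 31.0
tool_pos: [558.9, -68.7, 47.7]
tcp_rot: [-180.0, -0.0, -89.1]
ft_force: [0.0, 0.1, -4.3]
finger_gap: 53.9
pos [558.9 -68.7  47.7] yaw -89.1 | turn -0.1 rows 1 | shift [-0.7  0.9 31.7] rows 1 gap 53.9 q1,q6 [-12.  77.] t 31.0
```

```bash
python3 -m pendant '[[0.5,-0.6,0.6,12,0],[0.5,0,0,9,0],[0.5,0,0,6,0],[0.5,0,0,3,0],[0.5,0,0,1.5,0],[0.5,0,0,0,0],[0.5,0,0,0,0],[0.5,0,0,0,0],[0.5,0,0,0,0]]'; python3 go.py 558 -68 16 -89
```

```text
time: 31.9
tool_pos: [558.0, -68.1, 15.8]
tcp_rot: [-180.0, -0.0, -89.1]
ft_force: [-2.0, 0.5, 0.6]
finger_gap: 53.3
pos [558.  -68.1  15.8] yaw -89.1 | turn -0.1 rows 1 | shift [-0.1  0.  -0.2] rows 1 gap 53.3 q1,q6 [-12.  77.] t 31.9
```

```bash
python3 -m pendant '[[0.7,0,0,0,0],[0.9,0,0,0,0],[1,0,0,0,0],[1,0,0,0,0],[1,0,0,-20,0],[1,0,0,-40,0],[1,0,0,-45,0],[1,0,0,-40,0],[1,0,0,-20,0],[1,0,0,0,0]]';python3 m1.py w12;python3 - <<'E'
from rect import *
im,h,P=load('w12');Z=P[...,2]
rect(P,comp(near(P,558,-68,80)&(Z>45)&(Z<55)),'grey top')
E
python3 go.py 544 193 180 -80.2
```

```text
time: 32.9
tool_pos: [560.7, -68.6, 185.7]
tcp_rot: [-179.5, -0.1, -89.1]
ft_force: [0.6, 0.2, 0.5]
finger_gap: 85.3
grey top 6070 [558.6 -67.3] [118.4  54.7] 1.2 z [48.5 49.7 50.9] circ [558.9 -67.7] 64.5 mean [562.6 -67.5]
pos [559.3 -68.4 182.9] yaw -89.09 | turn -8.89 rows 2 | shift [-260.2  -29.4    2.9] rows 6 gap 85.4 q1,q6 [-12.  77.] t 33.0
```

Grey is seated (top at 49.7, expected 50). Next is black.

```bash
python3 -m pendant '[[1,0,0,0,-4.4],[1,0,0,0,-4.4],[1,-43,-5,0,0],[1,-43,-5,0,0],[1,-43,-5,0,0],[1,-43,-5,0,0],[1,-44,-5,0,0],[1,-44,-5,0,0],[1,0,0,0,0],[1,0,0,0,0]]'; python3 -m pendant '[[1,0,0,0,0],[1,0,0,0,0],[1,0,0,0,0]]';python3 m1.py w13;python3 - <<'E'
from rect import *
im,h,P=load('w13');Z=P[...,2]
rect(P,comp(near(P,544,193,110)&(Z>48)&(Z<60)),'black top')
E
python3 go.py 544 193 20 -80.2
```

```text
time: 33.95
tool_pos: [542.5, 193.8, 178.7]
tcp_rot: [179.8, -0.0, -80.2]
ft_force: [0.3, 0.1, -0.3]
finger_gap: 85.6
time: 34.25
tool_pos: [543.9, 192.0, 180.5]
tcp_rot: [180.0, -0.0, -80.4]
ft_force: [0.5, 0.0, -0.1]
finger_gap: 85.5
black top 10755 [543.4 192.6] [160.6  65. ] 9.8 z [52.6 53.7 54.9] circ [543.7 192.9] 85.9 mean [549.8 193.9]
pos [543.9 192.2 180.6] yaw -80.39 | turn -0.19 rows 1 | shift [ -0.8  -0.2 160.6] rows 4 gap 85.5 q1,q6 [14. 95.] t 34.3
```

```bash
python3 -m pendant '[[1,-0.6,0,45,-0.2],[1,0,0,40,0],[1,0,0,35,0],[1,0,0,25,0],[1,0,0,12,0],[1,0,0,7,0],[1,0,0,3,0],[1,0,0,0,0],[1,0,0,0,0],[1,0,0,0,0]]'; python3 go.py 543.7 192.8 13 -80.2;python3 -m pendant '[[0.8,0,0,0,0],[0.7,0,0,0,0],[0.6,0,0,0,0],[0.6,0,0,0,0],[0.6,0,0,0,0],[0.6,0,0,0,0],[0.6,0,0,0,0],[0.6,0,0,0,0]]' 80; python3 -m pendant '[[0.6,0,0,-8,0],[0.6,0,0,-25,0],[0.6,0,0,-40,0],[0.6,0,0,-45,0],[0.6,0,0,-15,0],[0.6,0,0,0,0],[0.6,0,0,0,0],[0.6,0,0,0,0]]'; python3 go.py 550 -200 145 -94
```

```text
time: 35.3
tool_pos: [544.6, 194.1, 15.0]
tcp_rot: [-179.9, 0.0, -80.1]
ft_force: [-0.3, 0.2, -0.6]
finger_gap: 85.4
pos [544.6 194.1  15. ] yaw -80.09 | turn 0.11 rows 1 | shift [1.2 1.1 2. ] rows 1 gap 85.4 q1,q6 [15. 95.] t 35.3
time: 36.1
tool_pos: [544.4, 193.7, 14.8]
tcp_rot: [-179.9, -0.0, -80.1]
ft_force: [-0.1, -2.6, 5.8]
finger_gap: 62.8
time: 36.9
tool_pos: [541.3, 193.3, 142.9]
tcp_rot: [179.7, -0.0, -80.1]
ft_force: [-0.4, 0.2, -8.2]
finger_gap: 62.9
pos [541.3 193.3 142.9] yaw -80.1 | turn 13.9 rows 2 | shift [391.7 -36.1  -2.1] rows 9 gap 62.9 q1,q6 [15. 95.] t 36.9
```

```bash
python3 -m pendant '[[0.6,0,0,0,7],[0.6,0,0,0,6.9],[0.6,38,-3.5,0,0],[0.6,39,-3.5,0,0],[0.6,39,-3.6,0,0],[0.6,39,-3.6,0,0],[0.6,39,-3.6,0,0],[0.6,39,-3.6,0,0],[0.6,39,-3.6,0,0],[0.6,39,-3.6,0,0]]';python3 -m pendant '[[0.6,39,-3.6,0,0],[0.6,39,-3.6,0,0],[0.6,0,0,0,0],[0.6,0,0,0,0],[0.6,0,0,0,0],[0.6,0,0,0,0],[0.6,0,0,0,0]]'; python3 m1.py w14
python3 - <<'E'
from rect import *
for t in ['w9','w14']:
    im,h,P=load(t);Z=P[...,2]
    y=(h[...,0]>20)&(h[...,0]<34)&(h[...,1]>140)&(Z>2)&(Z<20)&(P[...,1]<-255)&near(P,550,-325,115)
    rect(P,comp(cv2.dilate(y.astype(np.uint8),np.ones((3,3)))>0)&y,t)
    g=(h[...,2]<60)&(Z>2)&(Z<9)&near(P,550,-325,102)&(P[...,1]<-270)
    rect(P,comp(g),t+' floor')
E
python3 go.py 550.6 -325 80 -94
```

```text
time: 37.9
tool_pos: [548.6, -119.4, 143.7]
tcp_rot: [179.8, 0.1, -94.0]
ft_force: [0.7, -0.1, -8.0]
finger_gap: 63.0
time: 38.6
tool_pos: [552.2, -195.6, 146.3]
tcp_rot: [180.0, 0.0, -93.9]
ft_force: [0.4, 0.3, -8.6]
finger_gap: 63.2
w9 2192 [ 549.9 -324.9] [187.9  93.1] -2.6 z [ 4.4 11.1 12.8] circ [ 549.7 -324.8] 103.8 mean [ 548.9 -322.5]
w9 floor 9518 [ 549.7 -326.6] [181.3  83. ] -2.7 z [3.4 4.6 6. ] circ [ 549.9 -326. ] 98.5 mean [ 552.1 -325.7]
w14 2355 [ 549.6 -325.4] [187.9  93.6] -2.5 z [ 4.6 11.  12.6] circ [ 549.8 -325. ] 104.0 mean [ 553.7 -335.4]
w14 floor 11971 [ 549.7 -326.8] [180.2  82.4] -2.4 z [3.4 4.6 5.8] circ [ 549.9 -327.4] 97.7 mean [ 555.7 -325.3]
pos [ 552.3 -195.7  146.6] yaw -93.92 | turn 0.08 rows 1 | shift [129.1  -7.3  66.6] rows 4 gap 62.9 q1,q6 [-25.  69.] t 38.6
```

View pics/w14.png

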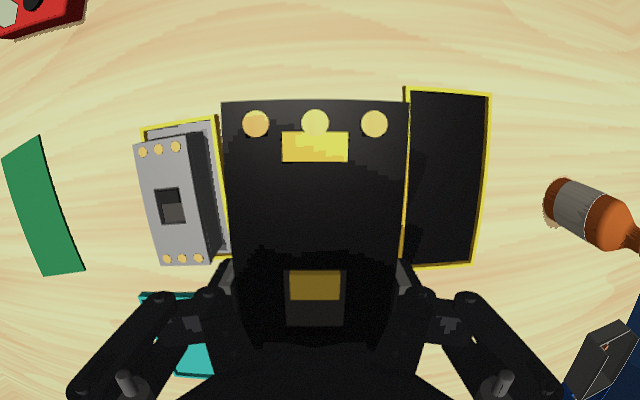

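Black tray (right, 450,175) measures 188x93 mm at (549.7,-325.3), yaw −2.5°. Breaker held level, and the bottle stands well clear at (600,210).

```bash
python3 -m pendant '[[0.6,0,0,0,-1.4],[0.6,43,-1.3,0,0],[0.6,43,-1.3,0,0],[0.6,43.5,-1.3,0,0],[0.6,0,0,30,0],[0.6,0,0,30,0],[0.6,0,0,25,0],[0.6,0,0,12,0],[0.6,0,0,0,0],[0.6,0,0,0,0]]';python3 -m pendant '[[0.6,0,0,0,0],[0.6,0,0,0,0],[0.6,0,0,0,0],[0.6,0,0,0,0]]'; python3 go.py 550.6 -325.3 16 -92.5
```

```text
time: 39.65
tool_pos: [551.0, -326.5, 50.9]
tcp_rot: [-179.9, -0.0, -92.6]
ft_force: [0.6, -0.8, -8.4]
finger_gap: 62.9
time: 40.05
tool_pos: [550.6, -326.4, 50.4]
tcp_rot: [-180.0, -0.0, -92.6]
ft_force: [0.8, 0.4, -9.0]
finger_gap: 63.1
pos [ 550.6 -326.4   50.4] yaw -92.59 | turn -0.09 rows 1 | shift [-1.1  0.  34.4] rows 1 gap 63.1 q1,q6 [-35.  57.] t 40.0
```

```bash
python3 -m pendant '[[0.6,-1,0,12,0],[0.6,0,0,9,0],[0.6,0,0,6,0],[0.6,0,0,4,0],[0.6,0,0,2,0],[0.6,0,0,1,0],[0.6,0,0,0,0],[0.6,0,0,0,0],[0.6,0,0,0,0],[0.6,0,0,0,0]]'; python3 go.py 550.6 -325.3 15.8 -92.5
```

```text
time: 41.05
tool_pos: [550.4, -325.4, 15.9]
tcp_rot: [-180.0, -0.0, -92.6]
ft_force: [0.8, -0.0, -7.5]
finger_gap: 63.3
pos [ 550.4 -325.4   15.9] yaw -92.6 | turn -0.1 rows 1 | shift [-0.1 -0.2  0.1] rows 1 gap 63.3 q1,q6 [-35.  57.] t 41.0
```

```bash
python3 -m pendant '[[0.6,0,0,0.5,0],[0.6,0,0,0.4,0],[0.6,0,0,0,0],[0.6,0,0,0,0]]'; python3 -m pendant '[[0.8,0,0,0,0],[1,0,0,0,0],[1,0,0,0,0],[1,0,0,0,0],[1,0,0,-20,0],[1,0,0,-40,0],[1,0,0,-45,0],[1,0,0,-45,0],[1,0,0,-40,0],[1,0,0,-20,0]]';python3 -m pendant '[[1,0,0,-30,0],[1,-40,0,0,0],[1,-40,0,0,0],[1,-40,0,0,0],[1,0,0,0,0],[1,0,0,0,0],[1,0,0,0,0],[1,0,0,0,0],[1,0,0,0,0]]';python3 m1.py w15;python3 - <<'E'
from rect import *
im,h,P=load('w15');Z=P[...,2]
rect(P,comp(near(P,550,-325,110)&(Z>50)&(Z<60)),'black top')
rect(P,comp(near(P,558,-68,80)&(Z>45)&(Z<55)),'grey top')
rect(P,comp(near(P,514,-204,70)&(Z>40)&(Z<49)),'white top')
for n in ['scene','side']:
    im,d=optics.snapshot(n);Q=cloud(n,d,cam(n));rect(Q,near(Q,520,-490,60)&(Q[...,2]>20)&(Q[...,2]<110),'bottle '+n)
E
python3 go.py 550 -200 300 -90
```

```text
time: 41.45
tool_pos: [550.5, -325.4, 15.8]
tcp_rot: [-180.0, -0.0, -92.6]
ft_force: [-5.3, 3.0, 1.3]
finger_gap: 62.7
time: 42.45
tool_pos: [551.8, -326.3, 230.5]
tcp_rot: [-179.7, -0.2, -92.6]
ft_force: [0.1, -0.4, 1.4]
finger_gap: 85.6
time: 43.35
tool_pos: [555.5, -206.4, 254.6]
tcp_rot: [180.0, -0.0, -92.7]
ft_force: [-0.5, -0.2, -0.6]
finger_gap: 85.3
black top 6389 [ 550.6 -324.8] [160.   66.1] -2.6 z [53.1 54.6 55.9] circ [ 550.9 -323.7] 85.2 mean [ 554.8 -323.6]
grey top 3619 [558.2 -67.6] [118.7  56. ] 0.6 z [48.1 49.9 51.2] circ [559.1 -67.9] 64.3 mean [560.7 -69. ]
white top 2194 [ 514.6 -202.7] [85.5 47.2] 4.4 z [42.8 44.6 45.9] circ [ 514.9 -202.8] 47.3 mean [ 517.3 -202.6]
bottle scene 825 [ 526.6 -501.5] [56.4 47.3] 48.7 z [ 26.6  75.6 107.7] circ [ 523.  -498.5] 28.4 mean [ 534.5 -511.8]
bottle side 379 [ 516.8 -482.5] [56.2 42.2] 12.0 z [ 25.5  70.3 106.6] circ [ 517.5 -489.2] 28.7 mean [ 512.8 -475.2]
pos [ 555.6 -205.9  254.7] yaw -92.65 | turn -2.65 rows 1 | shift [ -5.9   5.6 -45.3] rows 1 gap 85.1 q1,q6 [-25.  67.] t 43.5
```

View pics/w15.png

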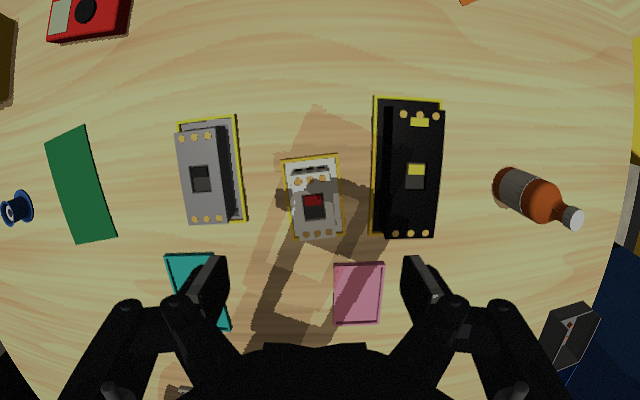

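The grey (210,170), white (313,200) and black (410,170) breakers sit upright in their own trays. The bottle at (540,200) hasn't moved and the rings are in the tube (15,208). Handing in.

```bash
python3 -c "
from bench import hand_in
print(hand_in())"
```

```text
the job is handed in; nothing more can be done
None
```

The job is done and handed in at about 43.5 s of the 138 s allowed. The copper ring went into the blue tube first and the steel one on top. The white, grey and black breakers were then each set into the yellow tray of their own colour.

**Last checks:**

| Thing | Height of top surface, mm (expected) | Position |
|---|---|---|
| Copper ring | 22.5 (23) | in the tube |
| Steel ring | 40.3 (41), last measured before the grey breaker was moved | in the tube |
| White breaker | 44.6 (45) | within about 1 mm and 1° of its tray's centre and direction |
| Grey breaker | 49.9 (50) | within about 1 mm and 1° |
| Black breaker | 54.6 (55) | within about 1 mm and 1° |

- **Bottle:** it reads within about 1 mm of its starting position in both fixed cameras, and it is still upright.
- **Look-alikes:** the turquoise and pink trays were not touched.
- **Forces:** every wrist force read at the end of a move stayed under 10 N.
- **Disagreements:** when holding the rings, the gripper reported a gap of about 29.5 mm, not 32 mm. The wrist camera showed the copper ring level and centred, and both rings seated normally. No check failed.

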